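Unscrew the cover of an objective canister and take out the lens

TASK

Unscrew the white cover from the objective canister without forcing it, keep hold of it as it comes free and lift it straight up off the lens, then stand it open side down on the floor of the steel tray. Then take the brass objective out and stand it upright on the blue pad. Do not drop either of them, do not tip the objective over, and leave the slide box, the bottle and the brush alone.

Things in the scene. Friction and masses are not known exactly. Their poses are not given: they have to be found in the camera images.
- canister_mouth (a point): centre of the mouth of the canister's neck, 44 mm above the bench; z up along the thread's axis. The canister is fixed: a round black foot (92 mm diameter, 14 mm high) and an upright threaded aluminium neck (44 mm diameter, 52 mm over the thread) with an open bore 35 mm wide, 14 mm deep. The neck is under the cover at first. Its yaw does not matter
- cover: screw cover, 0.14 kg; origin at the centre of its open lower rim (15 mm above the bench at first), z up to the knob. White upside-down cup, 58 mm diameter, 84 mm high, 80 mm deep inside, blue band by the rim; black fluted round knob on top, 36 mm diameter, 34 mm high, white line on its top. It touches only the neck: play about 1 mm sideways, 2.5 mm up and down
- cover_knob (a point): on the cover's axis at knob grip height: 106 mm above its rim, 22 mm above the white shoulder, 12 mm below the knob's top. Right-hand thread: anticlockwise seen from above loosens it and it rises 10 mm a turn. Free after about 1.15 turns (412 degrees, 11.5 mm rise); extra turning does no harm. Turns easily, stays where left. Then lift it 75 mm or more straight up to clear the lens
- objective: objective lens, brass, 62 mm high, 0.22 kg; origin at the centre of its flat foot, z up to its nose. Straight barrel of 32 mm diameter for 48 mm, then a taper to a 14 mm nose; blue ring near the barrel's top. Stands loose, nose up, in the canister's bore, foot 30 mm above the bench, 48 mm of it above the mouth (34 mm of that straight barrel)
- objective_mid (a point): centre of the objective, half-way up, 31 mm above its foot; grip it across the barrel 5 to 8 mm above this point, so that the fingertips clear the canister's mouth (17 mm below this point)
- tray: shallow steel tray fixed to the bench, 150 x 150 mm outside, walls 4 mm thick and 16 mm high, floor 4 mm thick; origin at the centre of its underside, on the bench. Sides along its x and y
- pad_top (a point): centre of the top face of the flat blue pad, 150 x 150 x 8 mm, fixed to the bench
- slide_box: bystander: blue and white plastic slide box, 85 x 100 x 35 mm; origin at its underside
- oil_bottle: bystander: small amber bottle with a black cap, 44 mm diameter, 85 mm high; origin at its underside
- lens_brush: bystander: lens brush lying on the bench beyond the work; origin at its underside
Mind the look-alikes: they are no part of the job. What is shaped like the cover but purple or red is not meant.

How it is judged:
By the outcome, as a careful person would: the job done as asked, in the order asked, and still so for the second after the job is handed in, with the robot touching nothing.
It also fails if it takes over 72 s, if anything falls off the work surface, if the arm or the gripper's body presses on something with over 40 N, if the wrist force passes 120 N, or if a joint passes its speed limit or range.

ROBOT

A 6-joint arm with a two-finger parallel gripper is mounted at the origin on the work surface. World frame = base frame: x ahead of the robot, y to its left, z up, the work surface at z = 0. Lengths are in m, angles in rad, forces in N, time in s.
With the tool pointing down it reaches from about 0.35 to 0.85 m from the base axis. Payload 8.1 kg.
Tool frame: the origin (TCP) lies midway between the tips of the shut fingers; the grasp point (between the pads) lies 19 mm behind it (hold_point_z is the distance from the TCP to the grasp point, in m); z points along the fingers, y is the line along which they close (so a half turn about z gives the same grasp; the last joint's range is limited). The gripper opens to 85 mm and grips with 20 to 120 N. Pads are 22 mm wide; open, the fingers measure 114 mm over their backs; the gripper's body (76 mm by 85 mm) begins 54 mm behind the grasp point. The pads swing forward as they close: fully open they stand 13 mm farther back than shut.
Start: joints at [-1.31, 0.13, 1.488, -0, 1.523, -0.085], TCP at [0.203, -0.564, 0.21] pointing down, gripper open.
Joint ranges: [-2.96, 2.96], [-0.89, 2.26], [0.02, 2.5], [-1.34, 4.48], [0, 2.73], [-2.66, 2.66]. Speed limits (rad/s): [2.39, 2.39, 2.79, 3.14, 3.14, 3.14].

INTERFACE

Orientations are given as a unit quaternion [w, x, y, z].
In Python, from station import observe, camera, hand_in, hold_point_z gives the robot as it stands. The module is installed in compiled form; this text tells all that it offers.
- The arm moves only by the shell command python3 -m crank 'ROWS' [FORCE]. ROWS is JSON, a list of rows, each a list of 3 entries, a list of its own where there are three numbers: the finger opening in m, from 0 to 0.0854, then the shift along the tool's x, y, z in m, then the turn about the tool's z in degrees. A call has 1 to 20 rows; each row shifts and turns the commanded pose from where the row before left it, along the tool's axes as they then stand; what a row does not reach is not made up. A row lasts 1/8 s, in which the tool goes at most 62.5 mm and 10.7 degrees, less where a joint would pass 70% of its speed; a pose out of reach is approached as far as the arm can. A call with a gripper value outside its range is refused whole. The fingers move at their own pace and stop on an object; FORCE is the grip in N (left out, the last holds). Time passes only in rows, so rows that do not move let the fingers close. It gives the time, the measured TCP pose, the force, the opening and the grip force at its end, in the units of the state.
- observe(): the state, without advancing time (a new reading comes with each control period).
- camera(name): name is "scene" or "top" or "wrist"; returns a dict with "color" (400x640x3 uint8, red, green, blue), "z_map" (400x640 float32, m along the optical axis (not along the pixel's ray), 0 where there is no reading), "fovy" (degrees; the focal length in pixels is half the picture's height over the tangent of half this angle, whatever the lens; pixels are square), "cx", "cy" (the principal point, pixels), "R" (3x3) and "t" (3): a world point X has camera coordinates R X + t. Camera axes: x right, y down, z forward; pixel columns grow to the right and rows downward; lengths in m; the calibration is good to about 2 mm. The wrist camera is an equidistant fisheye: a pixel r from the principal point sees the ray r / f radians off the axis. A picture is of the moment at which its call begins.
- hand_in(): hands the job in; it is judged then, once.
The state is a dict: "t": time; "joints": joint angles; "joint_vel": joint speeds; "joint_efforts": joint torques, N m; "tool_pos": TCP position; "tcp_rot": TCP orientation; "contact_force": force on the tool from outside, world axes, zero at the start; "moment": the same for the moment, N m; "finger_gap": finger opening in m; "gripper_force": force on a finger pad.
Only numpy, scipy, OpenCV 4.12 (cv2) and the standard library are available. Lean on these libraries where they do the work, as an engineer would, in place of code of your own. Each camera call takes 0.05 s, during which the arm holds its last target. There are 200 camera calls.

## Working session

There is one attempt and no reset: what is moved stays moved. The work goes in short steps, Python scripts to look and compute and a shell command to move; the robot and the scene stay as the last step left them, time stands still between calls to the robot, and variables do not carry over. Pictures are saved under pics/ and viewed, at most 10 in all, crops included, and the job is handed in when it is done.

```bash
mkdir -p pics; cat > h.py <<'E'
import numpy as np, cv2
from station import observe, camera
def cloud(c):
    f=200/np.tan(np.radians(c["fovy"])/2)
    v,u=np.mgrid[0:400,0:640]; z=c["z_map"]
    P=np.stack([(u-c["cx"])/f*z,(v-c["cy"])/f*z,z],-1)
    return (P-c["t"])@c["R"]
E
python3 - <<'E'
from h import *
s=observe(); print(s)
a=camera("top");b=camera("scene")
np.savez("c.npz",top=a["color"],P=cloud(a),scene=b["color"],Q=cloud(b))
for c in(a,b):print(c["fovy"],c["cx"],c["cy"],c["R"].round(3).tolist(),c["t"])
cv2.imwrite("pics/a.png",a["color"][...,::-1]);cv2.imwrite("pics/b.png",b["color"][...,::-1])
E
```

```text
{'t': 0.0, 'joints': array([-1.31042253e+00,  1.31125913e-01,  1.48925146e+00, -8.92225371e-06,
        1.52298136e+00, -8.53887930e-02]), 'joint_vel': array([ 0.0003065 ,  0.00019415, -0.00057095, -0.00160413, -0.00023633,
        0.00105371]), 'joint_efforts': array([ 1.42955596e-03, -5.69404042e+01, -5.00547194e+01, -2.31268987e-04,
        1.50829920e-02, -2.13042853e-06]), 'tool_pos': array([ 0.20322657, -0.56393344,  0.20858078]), 'tcp_rot': array([-8.79271601e-04,  9.85092791e-01,  1.72021550e-01, -8.15995199e-05]), 'contact_force': array([0.21639897, 0.11137985, 0.66161818]), 'moment': array([ 0.01308844, -0.01334137,  0.00099174]), 'gripper_force': 0.0, 'finger_gap': 0.08571175749888886}
43.26632307230295 325.01686165827755 200.68054296818735 [[0.022, -1.0, 0.0], [-0.979, -0.022, -0.203], [0.203, 0.004, -0.979]] [-0.00662616  0.55603503  1.02602684]
47.12538595353903 323.878205006566 204.98947344447717 [[-0.804, 0.595, 0.017], [0.35, 0.495, -0.795], [-0.481, -0.633, -0.606]] [ 0.45288941 -0.13076613  1.3108666 ]
```

View pics/a.png

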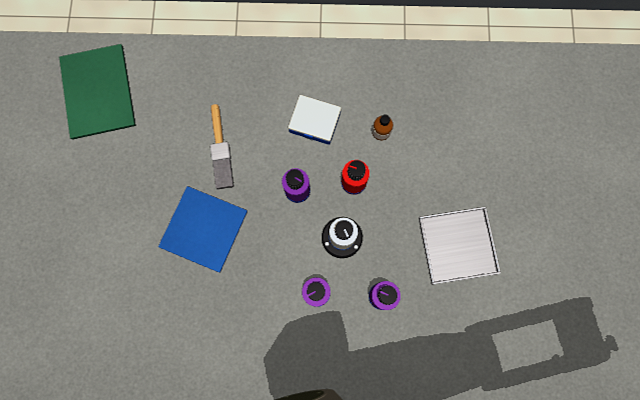

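View pics/b.png

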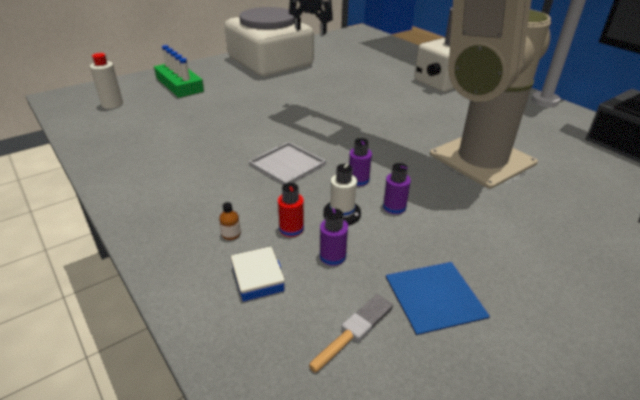

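The candidates in the top view are white (343,233), purple (296,182), (316,290) and (385,294), and red (355,173). The white one fits: it has a white cup and stands on the round black foot. I'll measure it and confirm with a crop.

```bash
python3 - <<'E'
from h import *
d=np.load("c.npz");T,P,S,Q=d["top"],d["P"],d["scene"],d["Q"]
h=cv2.cvtColor(T,cv2.COLOR_RGB2HSV).astype(int)
def blob(m,u,v,n,w=60):
    k=np.zeros_like(m);k[max(0,v-w):v+w,u-w:u+w]=1;m=m&k&(P[...,2]>-.1)
    p=P[m];print(n,m.sum(),"mean",p.mean(0).round(4),"min",p.min(0).round(3),"max",p.max(0).round(3));return p
Z=P[...,2]
for n,u,v in(("cover",343,233),("p1",296,182),("p2",316,290),("p3",385,294),("red",355,173)):
    k=np.zeros(Z.shape,bool);k[v-25:v+25,u-25:u+25]=1
    zt=np.percentile(Z[k],99.5); m=k&(Z>zt-.006)
    p=P[m][:,:2].astype(np.float32);c,r=cv2.minEnclosingCircle(p);print(n,"ztop",zt.round(4),m.sum(),"circ",np.round(c,4),round(r,4),p.mean(0).round(4))
k=np.zeros(Z.shape,bool);k[205:262,315:370]=1
m=k&(Z>.085)&(Z<.105);p=P[m][:,:2].astype(np.float32);print("shoulder",m.sum(),cv2.minEnclosingCircle(p),np.median(Z[m]))
m=k&(Z>.008)&(Z<.02);p=P[m][:,:2].astype(np.float32);print("foot",m.sum(),cv2.minEnclosingCircle(p))
m=(h[...,0]>100)&(h[...,0]<120)&(h[...,1]>150)&(h[...,2]>80);p=blob(m,203,228,"pad")[:,:2].astype(np.float32);print(cv2.minAreaRect(p))
m=(Z>.009)&(Z<.025);p=blob(m,459,245,"tray",50)[:,:2].astype(np.float32);print(cv2.minAreaRect(p))
m=(Z>.02);
for n,u,v in(("box",315,119),("bottle",382,127)): blob(m,u,v,n,26)
q=Q[165:215,328:358].reshape(-1,3);s=q[q[:,2]>.125];print("scene knob top",len(s),s.mean(0),s[:,2].max())
c1=cv2.resize(T[135:330,250:430],None,fx=2.2,fy=2.2,interpolation=2);c2=cv2.resize(S[130:280,270:420],(429,429))
cv2.imwrite("pics/crop.png",np.hstack([c1,c2] if len(c1)==len(c2) else [c1,cv2.resize(c2,(390,len(c1)))])[...,::-1])
E
```

```text
cover ztop 0.1372 236 circ [ 0.4193 -0.0179] 0.0855 [ 0.4797 -0.0325]
p1 ztop 0.1226 213 circ [0.472  0.0379] 0.1409 [0.5766 0.0647]
p2 ztop 0.1235 209 circ [0.3561 0.0162] 0.0251 [0.3619 0.0183]
p3 ztop 0.1226 249 circ [ 0.3503 -0.0688] 0.0717 [ 0.3582 -0.1167]
red ztop 0.1223 223 circ [ 0.483  -0.0296] 0.1503 [ 0.6018 -0.0554]
shoulder 347 ((0.485182523727417, -0.0335543192923069), 0.029221361503005028) 0.09912325718116731
foot 594 ((0.48524710536003113, -0.033918511122465134), 0.04601148143410683)
pad 4433 mean [0.4964 0.2752 0.0115] min [0.336 0.001 0.001] max [0.592 0.369 1.118]
((0.45531603693962097, 0.16414068639278412), (0.3891257643699646, 0.14876782894134521), 69.18942260742188)
tray 683 mean [ 0.4751 -0.2925  0.0149] min [ 0.388 -0.392  0.009] max [ 0.558 -0.206  0.023]
((0.47654789686203003, -0.30788812041282654), (0.15010008215904236, 0.18536974489688873), 10.126005172729492)
box 1675 mean [0.7492 0.0335 0.0407] min [ 0.336 -0.024  0.02 ] max [0.808 0.092 1.118]
bottle 392 mean [ 0.7145 -0.1148  0.0914] min [ 0.336 -0.142  0.02 ] max [7.540e-01 1.000e-03 1.118e+00]
scene knob top 147 [ 0.50524326 -0.01181176  0.14740227] 0.6828745524231941
```

View pics/crop.png

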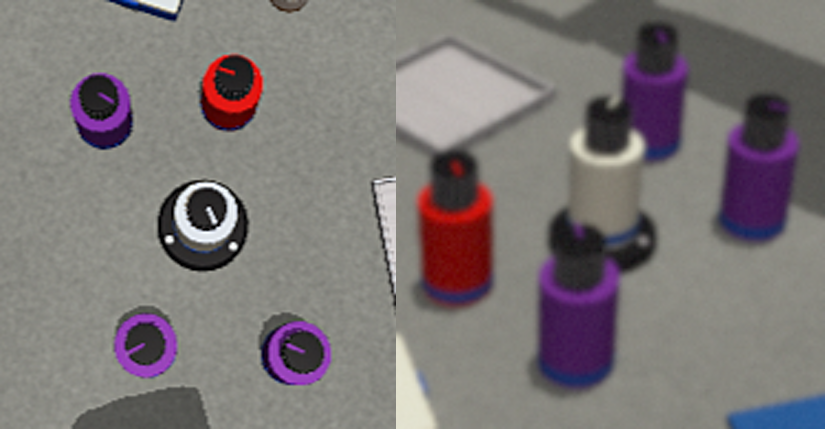

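The crop shows the white cover, at crop pixel (205,215), on its black foot with the white line on its knob. The purple and red look-alikes stand around it. Next I'll drop the invalid depth pixels and redo the measurements.

```bash
python3 - <<'E'
from h import *
d=np.load("c.npz");T,P,S,Q=d["top"],d["P"],d["scene"],d["Q"]
h=cv2.cvtColor(T,cv2.COLOR_RGB2HSV).astype(int);Z=P[...,2]
def win(u,v,w):
    k=np.zeros(Z.shape,bool);k[v-w:v+w,u-w:u+w]=1;return k&(Z<.3)
print("bench z",np.median(Z[300:330,100:200]))
for n,u,v in(("cover",343,233),("p1",296,182),("p2",316,290),("p3",385,294),("red",355,173)):
    k=win(u,v,22);zt=np.percentile(Z[k&(Z<.15)],98);m=k&(abs(Z-zt)<.006);p=P[m][:,:2]
    print(n,zt.round(4),m.sum(),((p.max(0)+p.min(0))/2).round(4),np.ptp(p,axis=0).round(3),np.median(p,axis=0).round(4))
m=win(203,228,50)&(h[...,0]>100)&(h[...,0]<120)&(h[...,1]>150)
c,_=cv2.findContours(m.astype(np.uint8),0,1);c=max(c,key=cv2.contourArea)[:,0]
print("pad",cv2.minAreaRect(P[c[:,1],c[:,0]][:,:2].astype(np.float32)),np.median(Z[m]))
k=win(459,245,48);m=k&(Z>.012)&(Z<.025);p=P[m][:,:2].astype(np.float32);
p=p[p[:,1]<-.195];print("tray",cv2.minAreaRect(p),np.median(Z[233:258,445:475]))
s=observe();w,x,y,z=s["tcp_rot"];from scipy.spatial.transform import Rotation as R
M=R.from_quat([x,y,z,w]).as_matrix();print(M.round(3))
for n,t in(("cover",(.4852,-.0337,.18)),):print(n,M.T@(np.array(t)-s["tool_pos"]))
from station import hold_point_z;print(hold_point_z)
E
```

```text
bench z 0.0009608530665437123
cover 0.135 260 [ 0.4847 -0.0333] [0.036 0.036] [ 0.4844 -0.0333]
p1 0.1203 241 [0.5908 0.069 ] [0.035 0.035] [0.591  0.0684]
p2 0.1207 268 [0.3631 0.0192] [0.035 0.035] [0.3632 0.019 ]
p3 0.1209 266 [ 0.3595 -0.1216] [0.037 0.035] [ 0.3588 -0.1217]
red 0.1202 238 [ 0.6128 -0.0577] [0.035 0.035] [ 0.6128 -0.0585]
pad ((0.4977904260158539, 0.27587416768074036), (0.15008457005023956, 0.1487855762243271), 69.15361022949219) 0.008709069236733657
tray ((0.47361379861831665, -0.29145941138267517), (0.15010008215904236, 0.15199244022369385), 10.126005172729492) 0.004981044350834351
[[ 0.941  0.339 -0.   ]
 [ 0.339 -0.941  0.002]
 [ 0.    -0.002 -1.   ]]
cover [ 0.44496707 -0.40327363  0.02939987]
0.0187
```

```bash
python3 -m crank '[[0.06,[0.037,-0.0336,0],0],[0.06,[0.037,-0.0336,0],0],[0.06,[0.037,-0.0336,0],0],[0.06,[0.037,-0.0336,0],0],[0.06,[0.037,-0.0336,0],0],[0.06,[0.037,-0.0336,0],0],[0.06,[0.037,-0.0336,0],0],[0.06,[0.037,-0.0336,0],0],[0.06,[0.037,-0.0336,0],0],[0.06,[0.037,-0.0336,0],0],[0.06,[0.037,-0.0336,0],0],[0.06,[0.037,-0.0336,0],0],[0.06,[0,0,0],10],[0.06,[0,0,0],10],[0.06,[0,0,0],10],[0.06,[0,0,0],10],[0.06,[0,0,0],10],[0.06,[0,0,0],0]]' 40
cat > rel.py <<'E'
import sys;from h import *;from scipy.spatial.transform import Rotation as R
s=observe();w,x,y,z=s["tcp_rot"];M=R.from_quat([x,y,z,w]).as_matrix()
t=np.array([float(a) for a in sys.argv[1:4]]);print("d",(M.T@(t-s["tool_pos"])).round(4),"pos",s["tool_pos"].round(4),"zaxis",M[:,2].round(4),"j",np.degrees(s["joints"]).round(1),"F",s["contact_force"].round(1),"gap",round(s["finger_gap"],4),"grip",s["gripper_force"],"t",s["t"])
E
python3 rel.py .485 -.0335 .102
```

```text
t: 2.35
tool_pos: [0.4842, -0.0346, 0.2092]
tcp_rot: [0.0, 0.966, -0.26, -0.0]
contact_force: [0.2, 0.0, 0.6]
finger_gap: 0.06
gripper_force: 0.0
d [ 0.0003 -0.0014  0.1072] pos [ 0.4842 -0.0346  0.2092] zaxis [-7.e-04  1.e-04 -1.e+00] j [-10.1 -10.5 103.    0.   87.6 110. ] F [0.2 0.  0.6] gap 0.06 grip 0.0 t 2.35
```

```bash
python3 -m crank '[[0.06,[0,-0.0014,0.03],0],[0.06,[0,0,0.03],0],[0.06,[0,0,0.03],0],[0.06,[0,0,0.017],0],[0.06,[0,0,0],0],[0.03,[0,0,0],0],[0.03,[0,0,0],0],[0.03,[0,0,0],0],[0.03,[0,0,0],0]]' 40; python3 rel.py .485 -.0335 .102
```

```text
t: 3.48
tool_pos: [0.4864, -0.0337, 0.1043]
tcp_rot: [-0.0, 0.966, -0.26, 0.002]
contact_force: [-0.2, 0.4, 6.4]
finger_gap: 0.0335
gripper_force: 39.8
d [-0.0013  0.0006  0.0022] pos [ 0.4864 -0.0337  0.1043] zaxis [ 3.e-03 -5.e-04 -1.e+00] j [-10.   -5.9 110.   -0.   75.7 110.2] F [-0.2  0.4  6.4] gap 0.0335 grip 39.76978540420532 t 3.475
```

```bash
python3 -m crank '[[0.03,[0,0,-0.0015],0],[0.03,[0,0,0],0]]' 40; python3 rel.py .485 -.0335 .102;  python3 - <<'E'
from h import *
cv2.imwrite("pics/w1.png",camera("wrist")["color"][...,::-1])
E
```

```text
t: 3.72
tool_pos: [0.4854, -0.0335, 0.1044]
tcp_rot: [-0.0, 0.966, -0.26, 0.0]
contact_force: [0.3, 0.0, 2.5]
finger_gap: 0.0333
gripper_force: 40.2
d [-0.0003  0.0002  0.0024] pos [ 0.4854 -0.0335  0.1044] zaxis [ 6.e-04 -0.e+00 -1.e+00] j [-10.   -5.9 110.    0.   75.9 110.2] F [0.3 0.  2.5] gap 0.0333 grip 40.172569155693054 t 3.725
```

View pics/w1.png

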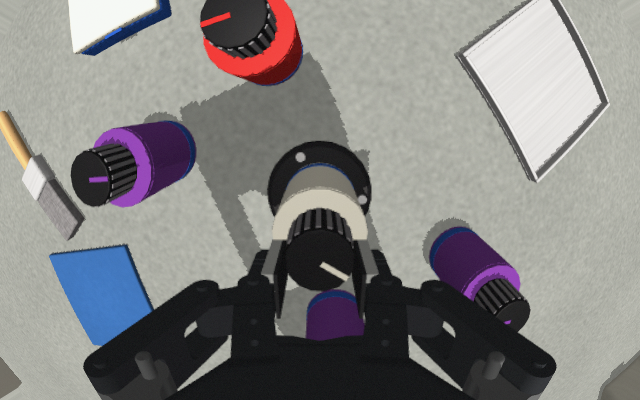

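The wrist view shows both pads across the knob, whose top is at about (320,260), with the line pointing to the lower right. I'll turn it anticlockwise now.

```bash
python3 -m crank '[[0.03,[0,0,-0.0003],-10],[0.03,[0,0,-0.0003],-10],[0.03,[0,0,-0.0003],-10],[0.03,[0,0,-0.0003],-10],[0.03,[0,0,-0.0003],-10],[0.03,[0,0,-0.0003],-10],[0.03,[0,0,0],0]]'; python3 rel.py .485 -.0335 .102
```

```text
t: 4.65
tool_pos: [0.4852, -0.0335, 0.106]
tcp_rot: [0.0, 0.966, 0.257, 0.0]
contact_force: [-0.1, -0.4, 3.0]
finger_gap: 0.0334
gripper_force: 40.2
d [-0.0002 -0.0001  0.004 ] pos [ 0.4852 -0.0335  0.106 ] zaxis [ 1.e-04 -1.e-04 -1.e+00] j [-10.   -6.  109.9  -0.   76.1  50.3] F [-0.1 -0.4  3. ] gap 0.0334 grip 40.1905882358551 t 4.65
```

```bash
python3 -m crank '[[0.03,[0,0,-0.0003],-10],[0.03,[0,0,-0.0003],-10],[0.03,[0,0,-0.0003],-10],[0.03,[0,0,-0.0003],-10],[0.03,[0,0,-0.0003],-10],[0.03,[0,0,-0.0003],-10],[0.03,[0,0,-0.0003],-10],[0.03,[0,0,-0.0003],-10],[0.03,[0,0,-0.0003],-10],[0.03,[0,0,-0.0003],-10],[0.03,[0,0,-0.0003],-10],[0.03,[0,0,-0.0003],-10],[0.03,[0,0,-0.0003],-10],[0.03,[0,0,-0.0003],-10],[0.03,[0,0,-0.0003],-10],[0.03,[0,0,-0.0003],-10],[0.03,[0,0,-0.0003],-10],[0.03,[0,0,-0.0003],-10],[0.03,[0,0,0],0]]'; python3 rel.py .485 -.0335 .102
cat > line.py <<'E'
import sys;from h import *
c=camera("wrist")["color"];k=c[230:292,292:352]
g=cv2.cvtColor(k,cv2.COLOR_RGB2GRAY);ys,xs=np.nonzero(g>120);m=ys>12;print("line px",m.sum(),xs[m].mean()+292,ys[m].mean()+230)
cv2.imwrite(sys.argv[1],c[...,::-1])
E
python3 line.py pics/w2.png; python3 - <<'E'
import cv2
k=cv2.imread("pics/w1.png")[230:292,292:352];import numpy as np
g=cv2.cvtColor(k,cv2.COLOR_BGR2GRAY);ys,xs=np.nonzero(g>120);m=ys>12;print("before",m.sum(),xs[m].mean()+292,ys[m].mean()+230)
E
```

```text
t: 7.02
tool_pos: [0.485, -0.0334, 0.1111]
tcp_rot: [-0.0, -0.255, 0.967, 0.0]
contact_force: [0.8, 0.1, 1.5]
finger_gap: 0.0333
gripper_force: 40.0
d [-0.     -0.0001  0.0091] pos [ 0.485  -0.0334  0.1111] zaxis [-4.e-04  0.e+00 -1.e+00] j [ -10.    -6.3  109.7   -0.    76.7 -129.5] F [0.8 0.1 1.5] gap 0.0333 grip 40.034916400909424 t 7.025
line px 172 334.26162790697674 271.2267441860465
before 230 325.9304347826087 274.59565217391304
```

```bash
python3 - <<'E'
import cv2,numpy as np
a=[cv2.imread(f"pics/w{i}.png")[180:340,220:420] for i in(1,2)]
cv2.imwrite("pics/cmp.png",cv2.resize(np.hstack(a),(800,320)))
E
python3 -m crank '[[0.06,[0,0,0],0],[0.06,[0,0,0],0],[0.06,[0,0,0],0],[0.06,[0,0,0],10],[0.06,[0,0,0],10],[0.06,[0,0,0],10],[0.06,[0,0,0],10],[0.06,[0,0,0],10],[0.06,[0,0,0],10],[0.06,[0,0,0],10],[0.06,[0,0,0],10],[0.06,[0,0,0],10],[0.06,[0,0,0],10],[0.06,[0,0,0],10],[0.06,[0,0,0],10],[0.06,[0,0,0],10],[0.06,[0,0,0],10],[0.06,[0,0,0],10],[0.06,[0,0,0],10]]';  python3 rel.py .485 -.0335 .110
```

```text
t: 9.45
tool_pos: [0.4851, -0.0334, 0.1112]
tcp_rot: [-0.0, 0.908, 0.418, -0.0]
contact_force: [-0.1, 0.8, -0.2]
finger_gap: 0.0597
gripper_force: 0.0
d [-0.0001 -0.0001  0.0012] pos [ 0.4851 -0.0334  0.1112] zaxis [-1.e-04  0.e+00 -1.e+00] j [-10.   -6.3 109.6   0.   76.7  30.6] F [-0.1  0.8 -0.2] gap 0.0597 grip 0.0 t 9.45
```

View pics/cmp.png

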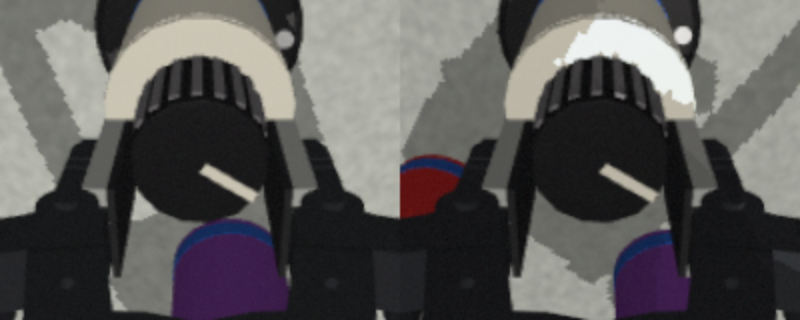

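The line sits at the same place between the pads in both frames, so the grip didn't slip: 240° is done. Next I'll wind back further, regrip, and turn about 220° more.

```bash
python3 -m crank '[[0.06,[0,0,0],10],[0.06,[0,0,0],10],[0.06,[0,0,0],10],[0.06,[0,0,0],10],[0.06,[0,0,0],10],[0.06,[0,0,0],10],[0.06,[0,0,0],10],[0.06,[0,0,0],10],[0.03,[0,0,0],0],[0.03,[0,0,0],0],[0.03,[0,0,0],0],[0.03,[0,0,0],0]]' 40;  python3 rel.py .485 -.0335 .110; python3 line.py pics/w3.png
python3 -m crank '[[0.03,[0,0,-0.0003],-10],[0.03,[0,0,-0.0003],-10],[0.03,[0,0,-0.0003],-10],[0.03,[0,0,-0.0003],-10],[0.03,[0,0,-0.0003],-10],[0.03,[0,0,-0.0003],-10],[0.03,[0,0,-0.0003],-10],[0.03,[0,0,-0.0003],-10],[0.03,[0,0,-0.0003],-10],[0.03,[0,0,-0.0003],-10],[0.03,[0,0,0],0]]';  python3 rel.py .485 -.0335 .110
```

```text
t: 10.95
tool_pos: [0.4854, -0.0335, 0.1116]
tcp_rot: [-0.0, 0.966, -0.26, 0.0]
contact_force: [-0.4, 0.1, 2.2]
finger_gap: 0.0335
gripper_force: 39.6
d [-0.0003  0.0002  0.0016] pos [ 0.4854 -0.0335  0.1116] zaxis [ 5.e-04 -1.e-04 -1.e+00] j [-10.   -6.4 109.6  -0.   76.7 110.1] F [-0.4  0.1  2.2] gap 0.0335 grip 39.58819091320038 t 10.95
line px 190 303.35263157894735 269.86315789473684
t: 12.38
tool_pos: [0.4852, -0.0335, 0.1143]
tcp_rot: [0.0, 0.82, 0.572, 0.0]
contact_force: [0.2, -0.2, 3.2]
finger_gap: 0.0332
gripper_force: 39.7
d [-0.0001 -0.0002  0.0043] pos [ 0.4852 -0.0335  0.1143] zaxis [ 1.e-04 -1.e-04 -1.e+00] j [-10.   -6.5 109.5  -0.   77.1  10.2] F [ 0.2 -0.2  3.2] gap 0.0332 grip 39.735835790634155 t 12.375
```

```bash
python3 -m crank '[[0.03,[0,0,-0.0003],-10],[0.03,[0,0,-0.0003],-10],[0.03,[0,0,-0.0003],-10],[0.03,[0,0,-0.0003],-10],[0.03,[0,0,-0.0003],-10],[0.03,[0,0,-0.0003],-10],[0.03,[0,0,-0.0003],-10],[0.03,[0,0,-0.0003],-10],[0.03,[0,0,-0.0003],-10],[0.03,[0,0,-0.0003],-10],[0.03,[0,0,-0.0003],-10],[0.03,[0,0,-0.0003],-10],[0.03,[0,0,-0.001],0],[0.03,[0,0,-0.001],0],[0.03,[0,0,0],0]]';  python3 rel.py .485 -.0335 .110; python3 line.py pics/w4.png; python3 - <<'E'
import cv2,numpy as np
a=[cv2.imread(f"pics/w{i}.png")[180:340,220:420] for i in(3,4)]
cv2.imwrite("pics/cmp2.png",cv2.resize(np.hstack(a),(800,320)))
E
```

```text
t: 14.25
tool_pos: [0.4849, -0.0334, 0.1197]
tcp_rot: [-0.0, -0.084, 0.996, 0.0]
contact_force: [-0.3, 0.3, -1.4]
finger_gap: 0.0336
gripper_force: 39.9
d [-0.     -0.0001  0.0097] pos [ 0.4849 -0.0334  0.1197] zaxis [-5.e-04  1.e-04 -1.e+00] j [ -10.    -6.8  109.2    0.    77.7 -109.6] F [-0.3  0.3 -1.4] gap 0.0336 grip 39.87182021141052 t 14.25
line px 149 304.4563758389262 267.4026845637584
```

View pics/cmp2.png

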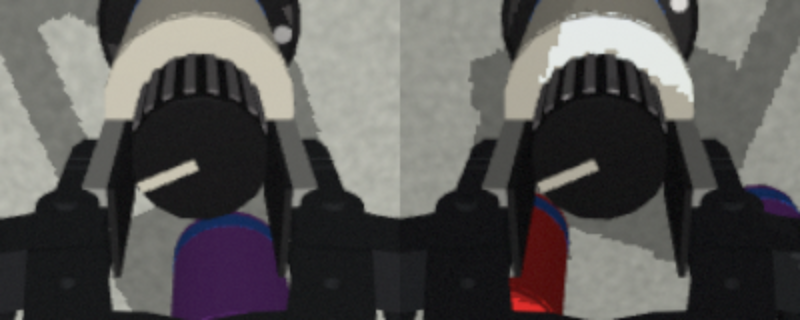

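The line hasn't moved in the grip and the force reads only the cover's weight (-1.4 N), so it's free. I'll lift it straight up.

```bash
python3 -m crank '[[0.03,[0,0,-0.01],0],[0.03,[0,0,-0.018],0],[0.03,[0,0,-0.018],0],[0.03,[0,0,-0.018],0],[0.03,[0,0,-0.018],0],[0.03,[0,0,-0.018],0],[0.03,[0,0,-0.01],0],[0.03,[0,0,0],0]]' 50;  python3 rel.py .4736 -.2915 .23; python3 - <<'E'
from h import *
a=camera("top");P=cloud(a);Z=P[...,2];c=a["color"]
h=cv2.cvtColor(c,cv2.COLOR_RGB2HSV).astype(int)
b=camera("scene");im=np.hstack([c[120:330,220:430],b["color"][60:270,250:460]])
cv2.imwrite("pics/lift.png",cv2.resize(im,(800,400))[...,::-1])
E
```

```text
t: 15.3
tool_pos: [0.4856, -0.0335, 0.2308]
tcp_rot: [0.001, -0.086, 0.996, -0.0]
contact_force: [-0.3, 0.2, -2.0]
finger_gap: 0.0331
gripper_force: 50.2
d [ 0.0558 -0.2522  0.0008] pos [ 0.4856 -0.0335  0.2308] zaxis [ 1.4e-03 -2.0e-04 -1.0e+00] j [ -10.   -10.9  101.1    0.    89.7 -109.8] F [-0.3  0.2 -2. ] gap 0.0331 grip 50.19890248775482 t 15.3
```

View pics/lift.png

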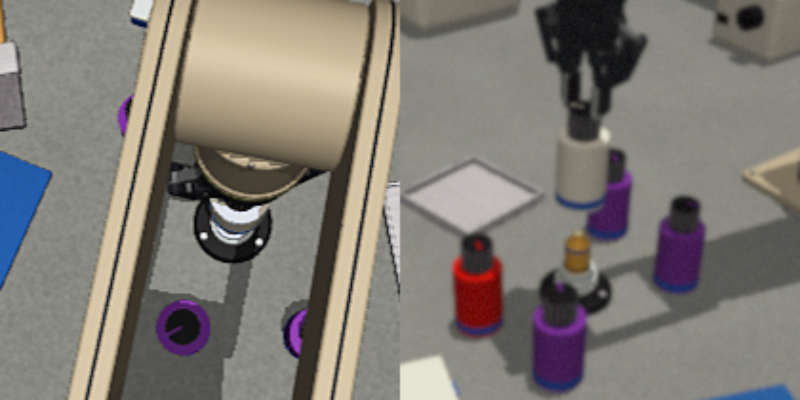

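The cover hangs cleanly with the objective standing under it. In the scene half, the cover is at (583,165) and the objective at (577,255). Moving to the tray.

```bash
python3 -m crank '[[0.03,[0,0,0],10],[0.03,[0,0,0],10],[0.03,[0,0,0],10],[0.03,[0,0,0],10],[0.03,[-0.006,-0.0115,0],0],[0.03,[-0.012,-0.023,0],0],[0.03,[-0.012,-0.023,0],0],[0.03,[-0.012,-0.023,0],0],[0.03,[-0.012,-0.023,0],0],[0.03,[-0.012,-0.023,0],0],[0.03,[-0.012,-0.023,0],0],[0.03,[-0.012,-0.023,0],0],[0.03,[-0.012,-0.023,0],0],[0.03,[-0.012,-0.023,0],0],[0.03,[-0.005,-0.0105,0],0],[0.03,[0,0,0],0],[0.03,[0,0,0],0]]' 50;  python3 rel.py .4736 -.2915 .0944
```

```text
t: 17.52
tool_pos: [0.4728, -0.2906, 0.2297]
tcp_rot: [-0.0, 0.26, 0.966, 0.0]
contact_force: [0.6, -0.0, -2.6]
finger_gap: 0.0326
gripper_force: 50.2
d [-0.0012 -0.0005  0.1353] pos [ 0.4728 -0.2906  0.2297] zaxis [-2.e-04  6.e-04 -1.e+00] j [-36.9   0.1  90.9   0.   89.1 -96.8] F [ 0.6 -0.  -2.6] gap 0.0326 grip 50.220662355422974 t 17.525
```

Now I'll descend to about 5 mm above the floor and measure the rim.

```bash
python3 -m crank '[[0.03,[0,0,0.02],0],[0.03,[0,0,0.03],0],[0.03,[0,0,0.03],0],[0.03,[0,0,0.025],0],[0.03,[0,0,0.015],0],[0.03,[0,0,0.008],0],[0.03,[0,0,0],0],[0.03,[0,0,0.003],0],[0.03,[0,0,0],0]]';  python3 rel.py .4736 -.2915 .0944
python3 -m crank '[[0.03,[0,0,0.002],0],[0.03,[0,0,0.001],0],[0.03,[0,0,0.001],0],[0.03,[0,0,0],0]]';python3 rel.py .4736 -.2915 .0944
```

```text
t: 18.65
tool_pos: [0.4732, -0.2915, 0.0995]
tcp_rot: [0.0, 0.26, 0.965, -0.0]
contact_force: [-0.6, 0.4, -2.1]
finger_gap: 0.0328
gripper_force: 50.2
d [-0.0003  0.0002  0.0051] pos [ 0.4732 -0.2915  0.0995] zaxis [ 9.e-04 -7.e-04 -1.e+00] j [-36.9   5.2  99.5  -0.   75.3 -96.7] F [-0.6  0.4 -2.1] gap 0.0328 grip 50.22926867008209 t 18.65
t: 19.15
tool_pos: [0.4729, -0.2912, 0.0948]
tcp_rot: [-0.0, 0.26, 0.966, 0.0]
contact_force: [-0.2, -0.5, -2.6]
finger_gap: 0.0325
gripper_force: 50.3
d [-0.0008  0.0001  0.0004] pos [ 0.4729 -0.2912  0.0948] zaxis [-1.e-04  1.e-04 -1.e+00] j [-36.9   5.4  99.7   0.   74.8 -96.7] F [-0.2 -0.5 -2.6] gap 0.0325 grip 50.26309132575989 t 19.15
```

```bash
python3 -m crank '[[0.03,[0,0,0.0007],0],[0.03,[0,0,0.0007],0],[0.03,[0,0,0],0]]';python3 -m crank '[[0.03,[0,0,0.0007],0],[0.03,[0,0,0],0]]';python3 rel.py .4736 -.2915 .0944
```

```text
t: 19.52
tool_pos: [0.4735, -0.2918, 0.0947]
tcp_rot: [0.001, 0.26, 0.965, -0.0]
contact_force: [-1.6, -0.2, 4.7]
finger_gap: 0.0327
gripper_force: 51.1
t: 19.77
tool_pos: [0.4738, -0.292, 0.0947]
tcp_rot: [0.001, 0.26, 0.966, -0.001]
contact_force: [-1.6, 1.2, 9.3]
finger_gap: 0.0327
gripper_force: 51.5
d [0.0004 0.0003 0.0003] pos [ 0.4738 -0.292   0.0947] zaxis [ 0.0022 -0.0017 -1.    ] j [-36.9   5.5  99.7  -0.   74.7 -96.7] F [-1.6  1.2  9.3] gap 0.0327 grip 51.47406756877899 t 19.775
```

The rim is on the floor. I'll ease off, release and go up.

```bash
python3 -m crank '[[0.03,[0,0,-0.0012],0],[0.03,[0,0,0],0],[0.04,[0,0,0],0],[0.06,[0,0,0],0],[0.07,[0,0,0],0],[0.07,[0,0,0],0],[0.07,[0,0,-0.01],0],[0.07,[0,0,-0.03],0],[0.07,[0,0,-0.04],0],[0.07,[0,0,-0.04],0],[0.07,[0,0,-0.03],0],[0.07,[0,0,0],0]]';python3 rel.py .485 -.0335 .18; python3 - <<'E'
from h import *
a=camera("top");b=camera("scene");w=camera("wrist")
P=cloud(a);np.savez("d.npz",top=a["color"],P=P,Q=cloud(b),scene=b["color"])
im=np.hstack([a["color"][170:320,330:530],b["color"][130:280,240:440]])
cv2.imwrite("pics/placed.png",cv2.resize(im,(800,300))[...,::-1])
E
```

```text
t: 21.28
tool_pos: [0.4744, -0.2924, 0.2483]
tcp_rot: [0.003, 0.26, 0.965, -0.001]
contact_force: [-0.0, 0.1, 0.0]
finger_gap: 0.0702
gripper_force: 0.0
d [0.1215 0.2291 0.0673] pos [ 0.4744 -0.2924  0.2483] zaxis [ 0.0054 -0.0041 -1.    ] j [-36.9  -0.3  89.4  -0.   90.6 -96.7] F [-0.   0.1  0. ] gap 0.0702 grip 0.0 t 21.275
```

View pics/placed.png

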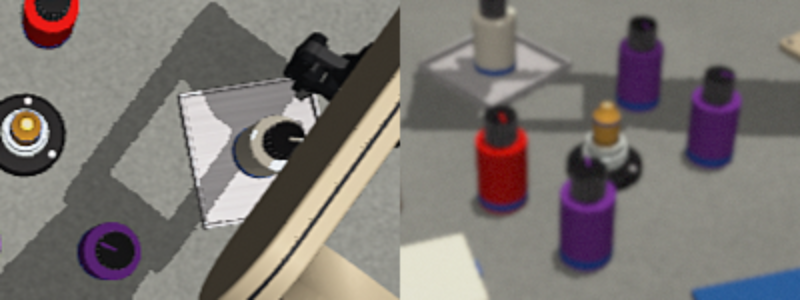

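The cover stands upright in the tray, at (275,145) in the crop. The objective is in the canister at (25,127). I'll measure it and move over it.

```bash
python3 - <<'E'
from h import *
d=np.load("d.npz");P=d["P"];T=d["top"];h=cv2.cvtColor(T,cv2.COLOR_RGB2HSV).astype(int)
k=np.zeros(T.shape[:2],bool);k[210:260,318:368]=1
Z=P[...,2];m=k&(Z>.05)&(Z<.11);p=P[m];print(m.sum(),p[:,2].max(),((p.max(0)+p.min(0))/2).round(4),np.ptp(p,axis=0).round(3))
m=k&(Z>.083)&(Z<.11);p=P[m];print("nose",m.sum(),p.mean(0).round(4),((p.max(0)+p.min(0))/2).round(4))
E
python3 -m crank '[[0.06,[0.006,0.0115,0],0],[0.06,[0.012,0.023,0],0],[0.06,[0.012,0.023,0],0],[0.06,[0.012,0.023,0],0],[0.06,[0.012,0.023,0],0],[0.06,[0.012,0.023,0],0],[0.06,[0.012,0.023,0],0],[0.06,[0.012,0.023,0],0],[0.06,[0.012,0.023,0],0],[0.06,[0.012,0.023,0],0],[0.06,[0.0075,0.0106,0],0],[0.06,[0,0,0.03],0],[0.06,[0,0,0.03],0],[0.06,[0,0,0],0]]';python3 rel.py .485 -.0335 .05
```

```text
213 0.09632812666057951 [ 0.4848 -0.0343  0.0735] [0.032 0.031 0.046]
nose 107 [ 0.4849 -0.0332  0.0888] [ 0.4864 -0.033   0.0897]
t: 23.18
tool_pos: [0.4806, -0.0317, 0.181]
tcp_rot: [-0.003, 0.26, 0.966, -0.0]
contact_force: [0.0, -0.4, 0.9]
finger_gap: 0.0599
gripper_force: 0.0
d [-0.0054  0.0009  0.1309] pos [ 0.4806 -0.0317  0.181 ] zaxis [-6.e-03  9.e-04 -1.e+00] j [ -9.9  -9.9 105.4  -0.   84.9 -69.7] F [ 0.  -0.4  0.9] gap 0.0599 grip 0.0 t 23.175
```

```bash
python3 -m crank '[[0.06,[-0.001,0.001,0.03],0],[0.06,[0,0,0],0],[0.06,[0,0,0],0]]';python3 rel.py .485 -.0335 .05
```

```text
t: 23.55
tool_pos: [0.485, -0.0319, 0.1556]
tcp_rot: [0.001, 0.26, 0.965, 0.0]
contact_force: [0.3, 0.6, 0.1]
finger_gap: 0.0599
gripper_force: 0.0
d [-0.0007 -0.0014  0.1056] pos [ 0.485  -0.0319  0.1556] zaxis [ 1.4e-03 -2.0e-04 -1.0e+00] j [ -9.8  -8.7 107.    0.   81.6 -69.6] F [0.3 0.6 0.1] gap 0.0599 grip 0.0 t 23.55
```

```bash
python3 -m crank '[[0.06,[-0.0007,-0.0014,0.02],0],[0.06,[0,0,0.03],0],[0.06,[0,0,0.03],0],[0.06,[0,0,0.015],0],[0.06,[0,0,0.006],0],[0.06,[0,0,0.003],0],[0.06,[0,0,0],0]]';python3 rel.py .485 -.0335 .05; python3 -m crank '[[0.025,[0,0,0],0],[0.025,[0,0,0],0],[0.025,[0,0,0],0],[0.025,[0,0,0],0]]' 35; python3 rel.py .485 -.0335 .05;python3 - <<'E'
from h import *
cv2.imwrite("pics/w5.png",camera("wrist")["color"][100:380,120:520,::-1])
E
```

```text
t: 24.42
tool_pos: [0.485, -0.0334, 0.0509]
tcp_rot: [0.001, 0.26, 0.966, 0.0]
contact_force: [-0.2, 0.1, 1.2]
finger_gap: 0.0599
gripper_force: 0.0
d [-0.     -0.0001  0.0009] pos [ 0.485  -0.0334  0.0509] zaxis [ 1.3e-03 -2.0e-04 -1.0e+00] j [-10.   -2.3 112.6  -0.   69.7 -69.8] F [-0.2  0.1  1.2] gap 0.0599 grip 0.0 t 24.425
t: 24.92
tool_pos: [0.485, -0.0333, 0.0508]
tcp_rot: [0.001, 0.26, 0.966, 0.0]
contact_force: [-0.8, 0.7, 5.4]
finger_gap: 0.0295
gripper_force: 34.5
d [-0.0001 -0.0001  0.0008] pos [ 0.485  -0.0333  0.0508] zaxis [ 1.4e-03 -1.0e-04 -1.0e+00] j [-10.   -2.3 112.6   0.   69.6 -69.8] F [-0.8  0.7  5.4] gap 0.0295 grip 34.489514973247424 t 24.925
```

View pics/w5.png

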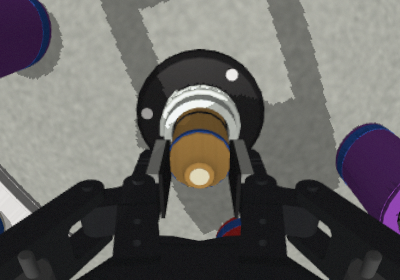

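The pads hold the brass barrel below the nose, which is at (200,178) in the crop. Lifting.

```bash
python3 -m crank '[[0.025,[0,0,-0.002],0],[0.025,[0,0,-0.006],0],[0.025,[0,0,-0.008],0],[0.025,[0,0,-0.015],0],[0.025,[0,0,-0.025],0],[0.025,[0,0,-0.03],0],[0.025,[0,0,-0.025],0],[0.025,[0,0,-0.014],0],[0.025,[0,0,0],0],[0.025,[0,0,0],0]]' 50; python3 rel.py .4978 .2759 .17
```

```text
t: 26.22
tool_pos: [0.4837, -0.0332, 0.1739]
tcp_rot: [-0.001, 0.26, 0.965, -0.0]
contact_force: [0.1, -0.8, -2.9]
finger_gap: 0.0288
gripper_force: 49.7
d [0.1432 0.2743 0.004 ] pos [ 0.4837 -0.0332  0.1739] zaxis [-1.6e-03  3.0e-04 -1.0e+00] j [-10.   -9.5 105.7   0.   83.8 -69.8] F [ 0.1 -0.8 -2.9] gap 0.0288 grip 49.65079754590988 t 26.225
```

```bash
python3 -m crank '[[0.025,[0.004,0.008,0],0],[0.025,[0.008,0.015,0],0],[0.025,[0.012,0.023,0],0],[0.025,[0.012,0.023,0],0],[0.025,[0.012,0.023,0],0],[0.025,[0.012,0.023,0],0],[0.025,[0.012,0.023,0],0],[0.025,[0.012,0.023,0],0],[0.025,[0.012,0.023,0],0],[0.025,[0.012,0.023,0],0],[0.025,[0.012,0.023,0],0],[0.025,[0.012,0.023,0],0],[0.025,[0.008,0.015,0],0],[0.025,[0.003,0.006,0],0],[0.025,[0,0,0],0],[0.025,[0,0,0],0],[0.025,[0,0,0],0]]' 50; python3 rel.py .4978 .2759 .03
```

```text
t: 28.35
tool_pos: [0.4987, 0.2748, 0.1751]
tcp_rot: [0.0, 0.261, 0.965, -0.0]
contact_force: [0.2, -0.5, -2.9]
finger_gap: 0.0284
gripper_force: 49.7
d [0.0013 0.0005 0.1451] pos [0.4987 0.2748 0.1751] zaxis [ 1.e-04 -1.e-04 -1.e+00] j [ 23.7   3.8  92.8  -0.   83.4 -36.1] F [ 0.2 -0.5 -2.9] gap 0.0284 grip 49.72883878508583 t 28.35
```

```bash
python3 -m crank '[[0.025,[0,0,0.015],0],[0.025,[0,0,0.03],0],[0.025,[0,0,0.03],0],[0.025,[0,0,0.03],0],[0.025,[0,0,0.02],0],[0.025,[0,0,0.01],0],[0.025,[0,0,0.004],0],[0.025,[0,0,0],0],[0.025,[0,0,0],0]]'; python3 rel.py .4978 .2759 .0288; python3 -m crank '[[0.025,[0,0,0.001],0],[0.025,[0,0,0.001],0],[0.025,[0,0,0.001],0],[0.025,[0,0,0],0]]';  python3 rel.py .4978 .2759 .0288
```

```text
t: 29.48
tool_pos: [0.4993, 0.2758, 0.0372]
tcp_rot: [0.001, 0.26, 0.966, 0.001]
contact_force: [-0.3, 0.1, -3.1]
finger_gap: 0.0282
gripper_force: 49.7
d [ 0.0014 -0.0007  0.0084] pos [0.4993 0.2758 0.0372] zaxis [ 1.8e-03  8.0e-04 -1.0e+00] j [ 23.8  11.4  99.6   0.   68.8 -36. ] F [-0.3  0.1 -3.1] gap 0.0282 grip 49.74437978351489 t 29.475
t: 29.98
tool_pos: [0.4983, 0.2754, 0.0328]
tcp_rot: [-0.0, 0.26, 0.965, -0.0]
contact_force: [-0.3, 0.6, -2.8]
finger_gap: 0.0289
gripper_force: 49.7
d [0.0007 0.0002 0.004 ] pos [0.4983 0.2754 0.0328] zaxis [-3.e-04 -1.e-04 -1.e+00] j [ 23.8  11.7  99.8   0.   68.5 -36. ] F [-0.3  0.6 -2.8] gap 0.0289 grip 49.74464304512367 t 29.975
```

```bash
python3 -m crank '[[0.025,[0,0,0.001],0],[0.025,[0,0,0.001],0],[0.025,[0,0,0],0]]'; python3 -m crank '[[0.025,[0,0,0.0007],0],[0.025,[0,0,0],0]]'; python3 -m crank '[[0.025,[0,0,0.0007],0],[0.025,[0,0,0],0]]'; python3 rel.py .4978 .2759 .0288
```

```text
t: 30.35
tool_pos: [0.4984, 0.2754, 0.0308]
tcp_rot: [-0.0, 0.26, 0.965, -0.0]
contact_force: [-0.1, -0.3, -2.6]
finger_gap: 0.0287
gripper_force: 49.7
t: 30.6
tool_pos: [0.4984, 0.2754, 0.0302]
tcp_rot: [-0.0, 0.26, 0.966, -0.0]
contact_force: [0.0, 0.3, -2.6]
finger_gap: 0.0287
gripper_force: 49.7
t: 30.85
tool_pos: [0.4984, 0.2754, 0.0295]
tcp_rot: [-0.0, 0.26, 0.966, -0.0]
contact_force: [-0.2, -1.1, -2.7]
finger_gap: 0.0283
gripper_force: 49.7
d [0.0008 0.0001 0.0007] pos [0.4984 0.2754 0.0295] zaxis [-1.e-04 -1.e-04 -1.e+00] j [ 23.8  12.   99.9  -0.   68.2 -36. ] F [-0.2 -1.1 -2.7] gap 0.0283 grip 49.745751013979316 t 30.85
```

```bash
python3 -m crank '[[0.025,[0,0,0.0006],0],[0.025,[0,0,0],0]]'; python3 -m crank '[[0.025,[0,0,0.0006],0],[0.025,[0,0,0],0]]'; python3 rel.py .4978 .2759 .0288
```

```text
t: 31.1
tool_pos: [0.4986, 0.2755, 0.0291]
tcp_rot: [0.0, 0.26, 0.966, 0.0]
contact_force: [-0.6, -0.3, -2.4]
finger_gap: 0.0288
gripper_force: 49.9
t: 31.35
tool_pos: [0.4988, 0.2756, 0.029]
tcp_rot: [0.0, 0.26, 0.966, 0.0]
contact_force: [-1.5, -1.1, 3.8]
finger_gap: 0.0287
gripper_force: 50.5
d [ 0.001  -0.0002  0.0002] pos [0.4988 0.2756 0.029 ] zaxis [ 6.e-04  2.e-04 -1.e+00] j [ 23.8  12.   99.9  -0.   68.1 -36. ] F [-1.5 -1.1  3.8] gap 0.0287 grip 50.49268579808995 t 31.35
```

It's seated on the pad. Release and retreat.

```bash
python3 -m crank '[[0.03,[0,0,0],0],[0.033,[0,0,0],0],[0.036,[0,0,0],0],[0.045,[0,0,0],0],[0.06,[0,0,0],0],[0.06,[0,0,0],0],[0.06,[0,0,-0.01],0],[0.06,[0,0,-0.03],0],[0.06,[0,0,-0.04],0],[0.06,[0,0,-0.05],0],[0.06,[0,0,-0.05],0],[0.06,[0,0,-0.03],0],[0.06,[0,0,0],0],[0.06,[0,0,0],0]]' 20; python3 rel.py .4978 .2759 .0288;python3 - <<'E'
from h import *
a=camera("top");b=camera("scene")
cv2.imwrite("pics/fin.png",cv2.resize(np.vstack([np.hstack([a["color"][80:340,140:520]]),b["color"][120:380,170:550]]),(760,600) if 0 else (438,600))[...,::-1])
P=cloud(b);s=P[270:330,395:480].reshape(-1,3);s=s[(s[:,2]>.03)&(s[:,2]<.1)];print(len(s),s.mean(0),s[:,2].max())
E
```

```text
t: 33.1
tool_pos: [0.4982, 0.2753, 0.238]
tcp_rot: [-0.0, 0.26, 0.965, -0.0]
contact_force: [-0.8, -1.2, 0.1]
finger_gap: 0.0596
gripper_force: 0.0
d [0.0005 0.0004 0.2092] pos [0.4982 0.2753 0.238 ] zaxis [-5.e-04 -2.e-04 -1.e+00] j [ 23.8   2.1  88.    0.   89.9 -36. ] F [-0.8 -1.2  0.1] gap 0.0596 grip 0.0 t 33.1
351 [0.50678027 0.27860296 0.05312947] 0.0737792810647847
```

View pics/fin.png

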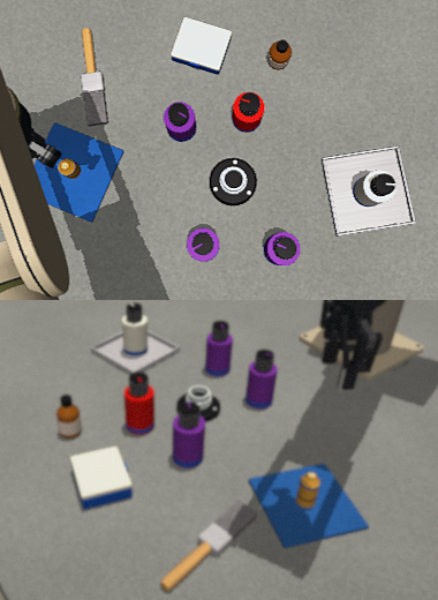

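The final picture shows the objective upright on the pad at (308,490), the cover upright in the tray at (135,330) and the canister empty. Nothing else has moved.

```bash
python3 -c "from station import hand_in;print(hand_in())"
```

```text
the job is handed in; nothing more can be done
None
```

The cover is unscrewed and stands open side down in the tray, the objective stands upright on the blue pad, nothing else was touched, and the job was handed in after about 33 s.

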